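Fit the guard bar and show the spice jar's bottom to the code reader

ROBOT

A 6-joint arm with a two-finger parallel gripper is mounted at the origin on a cart in front of the work surface, level with it; the furniture and walls round the work are solid. World frame = base frame: x ahead of the robot, y to its left, z up, the work surface at z = 0. Lengths are in m, angles in degrees, forces in N, time in s.
With the tool pointing down it reaches from about 0.3 to 0.75 m from the base axis. Payload 8.5 kg.
Tool frame: the origin (TCP) lies between the finger pads; the fingertips stand env.finger_overhang ahead of it and the grasp point (between the pads) lies 2 mm behind it (env.finger_overhang is the distance from the TCP to the fingertips, in m); z points along the fingers, y is the line along which they close (so a half turn about z gives the same grasp; the last joint's range is limited). The gripper opens to 85 mm and grips with 20 to 120 N. Pads are 22 mm wide; open, the fingers measure 114 mm over their backs; the gripper's body (76 mm by 85 mm) begins 54 mm behind the grasp point. The pads swing forward as they close: fully open they stand 13 mm farther back than shut.
Start: joints at [-77.768, 21.807, 74.336, -0, 83.858, -12.336], TCP at [0.229, -0.5, 0.248] pointing down, gripper open.
Joint ranges: [-178.18, 178.18], [-50.72, 133.34], [12.68, 142.11], [-81.47, 261.47], [9.98, 163.14], [-165.26, 165.26]. Speed limits (degrees/s): [136.94, 136.94, 180, 180, 180, 180].

INTERFACE

Orientations are given as a 3x3 rotation matrix whose columns are the frame's x, y, z axes.
In Python, from rig import env gives the robot as it stands. The module is installed in compiled form; this text tells all that it offers.
- The arm moves only by the tool jog_arm, never from a script. Its arguments are lists of equal length, an entry for each row: "hand": the finger opening in m, from 0 to 0.0854; "travel": the shift along the world's x, y, z in m, a list of three; "yaw": the turn about the world's z in rad. A call has exactly 5 rows; each row shifts and turns the commanded pose from where the row before left it; what a row does not reach is not made up. A row lasts 1/8 s, in which the tool goes at most 62.5 mm and 10.7 degrees, less where a joint would pass 70% of its speed; a pose out of reach is approached as far as the arm can. A call is refused whole if a number of a shift passes 0.0625 or a number of a turn 0.188, either way. A call with a gripper value outside its range is refused whole. The fingers move at their own pace and stop on an object; "grip_force" is the grip in N (left out, the last holds). Time passes only in rows, so rows that do not move let the fingers close, or fill a call up. It gives the time, the measured TCP pose, the force, the opening and the grip force at its end, in the units of the state.
- env.observe(): the state, without advancing time (a new reading comes with each control period).
- env.get_image(name): name is "scene" or "top"; returns the picture (480x640x3 uint8, red, green, blue); there is no depth.
- env.calibration(name): a dict with "fx", "fy", "cx", "cy" (pixels), "position" and "rotation" of the camera in the world. Camera axes: x right, y down, z forward; pixel columns grow to the right and rows downward; lengths in m; the calibration is good to about 2 mm. A picture is of the moment at which its call begins. calibration takes no time and is no camera call.
- env.close_job(): hands the job in; it is judged then, once.
The state is a dict: "time_s": time; "q": joint angles; "qvel": joint speeds; "joint_efforts": joint torques, N m; "position": TCP position; "tool_rot": TCP orientation; "ft_force": force on the tool from outside, world axes, zero at the start; "wrist_torque": the same for the moment, N m; "grip_width": finger opening in m; "gripper_force": force on a finger pad.
Only numpy, scipy, OpenCV 4.12 (cv2) and the standard library are available. Lean on these libraries where they do the work, as an engineer would, in place of code of your own. Each camera call takes 0.05 s, during which the arm holds its last target. There are 200 camera calls.

TASK

First lay the loose guard bar across the code reader's two forked posts so that it rests in both forks, and let go of it. Then take the spice jar (clear glass with a green label and a dark brown screw lid) out of the rack and hold it in the air with its bottom facing the reader's leaning glass, square to the glass, centred on it and 10 cm away from it. Finish while still holding the jar there; it must not touch the reader or the bar, and the other two things in the rack stay in their wells.

Things in the scene. Friction and masses are not known exactly. Their poses are not given: they have to be found in the camera images.
- reader: code reader, fixed, on a dark foot plate 135 x 165 x 12 mm. Origin on the worktop under the centre of its glass; own z up, own -x its front (to the robot; the plate reaches 75 mm forward, 60 mm back). Aluminium forked posts, 40 mm (x) by 12 mm (y), at own x = -50 mm, y = +62 and -62 mm. The 86 mm wide housing begins behind them at x = -35 mm
- reader_glass: the reader's grey glass pane with a round lens mark, in a black frame 66 x 70 mm, in the top of its grey housing (80 x 86 mm). Origin at the centre of the glass (55 mm above the worktop); own z is the outward normal, leaning 30 degrees (0.524 rad) from vertical to the reader's front; own y is level, own x runs up the slope
- guard_bar: loose square steel bar, black cap on each end; 164 mm long along own y, 14 x 14 mm, caps 18 x 18 x 4 mm, 120 g. Starts on the worktop in front. Origin mid-length, level with the caps' underside (the bar's underside is 2 mm higher, its middle 9 mm higher); z up. Home: origin 2 mm below point fork_mid, own y along the reader's y (either way round)
- spice_jar: the jar to present: clear glass spice jar, green paper label, dark brown screw lid with a small green patch on top, 44 mm in diameter (lid the same), 105 mm high, about 110 g, lid fixed. Origin at the centre of its bottom, own z up through the lid. Stands in one of the rack's three wells (which one varies)
- salt: bystander: glass salt shaker with a steel cap, 44 mm in diameter, 90 mm high; stands in one of the wells. Origin at the centre of its bottom, z up
- dropper_bottle: bystander: small brown dropper bottle with a black rubber top, 33 mm in diameter, 102 mm high; stands in one of the wells. Origin at the centre of its bottom, z up
- rack: wooden rack, fixed, 80 (own x) by 250 (own y) by 30 mm high, with three round wells 51 mm wide and 18 mm deep (their floor is 12 mm above the worktop) at own y = -85, 0 and +85 mm. Origin at the centre of its underside, z up
- fork_mid (a point): point midway between the reader's two forks (reader's x = -50 mm, y = 0), level with the fork floors, 60 mm above the worktop; axes as the reader's. Each fork is an open notch 20 mm wide (along x) at the floor and 30 mm at the mouth, between two prongs up to 85 mm above the worktop. Free down to the foot plate below this point
There are look-alikes about, which are no part of the job. Leave any blue look-alike of the spice_jar alone.

How it is judged (in metres and radians):
On the way, in this order (a step that is already met when the one before it is completed fails the run):
1. the guard bar lies in both forks of the reader, let go and at rest (x of guard_bar in the frame of reader between -0.06 and -0.04 m and y of guard_bar in the frame of reader between -0.014 and 0.014 m and z of guard_bar in the frame of reader between 0.051 and 0.065 m and angle between the y axis of guard_bar and the y axis of reader, either way round below 0.105 rad and contact force between guard_bar and reader above 0.2 N and contact force between the fingers and guard_bar below 0.1 N and linear speed of guard_bar below 0.02 m/s), for 0.2 s.
2. the spice jar is lifted clear of the rack in the fingers (height (world z) of spice_jar above 0.045 m and contact force between the fingers and spice_jar above 0.5 N and contact force between spice_jar and rack below 0.1 N), for 0.1 s.
At the end, for the whole second after the job is handed in: The bar lies untouched in both forks (10 mm, 6 degrees); the jar is held still by the fingers alone, its bottom 100 +-15 mm from the glass, within 15 mm of its centre line in x and y, axis within 10 degrees of square; salt shaker and dropper bottle stand upright in their wells (x of guard_bar in the frame of reader between -0.06 and -0.04 m and y of guard_bar in the frame of reader between -0.014 and 0.014 m and z of guard_bar in the frame of reader between 0.051 and 0.065 m and angle between the y axis of guard_bar and the y axis of reader, either way round below 0.105 rad and contact force between guard_bar and reader above 0.2 N and contact force between each of the fingers, spice_jar and guard_bar below 0.1 N and x of spice_jar in the frame of reader_glass between -0.015 and 0.015 m and y of spice_jar in the frame of reader_glass between -0.015 and 0.015 m and z of spice_jar in the frame of reader_glass between 0.085 and 0.115 m and angle between the z axis of spice_jar and the z axis of reader_glass, either way round below 0.17 rad and angle between spice_jar's own z axis and vertical below 1 rad and linear speed of spice_jar below 0.02 m/s and contact force between the fingers and spice_jar above 0.5 N and contact force between spice_jar and reader below 0.1 N and distance of each of salt, dropper_bottle from where it was at the start of the episode below 0.03 m and angle between each of salt, dropper_bottle's own z axis and vertical below 0.3 rad); the arm keeps its last pose, push and grip.
It fails at once if the jar strikes the reader (contact force between spice_jar and reader above 1 N).
It fails at once if the salt shaker or the dropper bottle is taken out of its well or tipped (not (distance of each of salt, dropper_bottle from where it was at the start of the episode below 0.03 m and angle between each of salt, dropper_bottle's own z axis and vertical below 0.3 rad)).
It also fails if it takes over 56 s, if anything falls off the work surface, if the arm or the gripper's body presses on something with over 40 N, if the wrist force passes 120 N, or if a joint passes its speed limit or range.

## Working session

There is one attempt and no reset: what is moved stays moved. The work goes in short steps, Python scripts to look and compute and a tool call to move; the robot and the scene stay as the last step left them, time stands still between calls to the robot, and variables do not carry over. Pictures are saved under pics/ and viewed, at most 10 in all, crops included, and the job is handed in when it is done.

Besides the shell and the picture viewer there is one more tool, called after "Request:" in YAML: its name, and indented under it one key for each argument. jog_arm: Moves the arm, as the interface text tells. Its arguments: {"type":"object","properties":{"hand":{"type":"array"},"travel":{"type":"array"},"yaw":{"type":"array"},"grip_force":{"type":"number"}},"required":["hand","travel","yaw"]}

```bash
mkdir -p pics
python3 - <<'E'
from rig import env
import cv2
for n in("scene","top"):
    im=env.get_image(n); cv2.imwrite(f"pics/{n}0.png",im[...,::-1]); c=env.calibration(n); print(n,c)
print(env.observe()["position"],env.finger_overhang,env.observe()["time_s"])
E
```

```text
scene {'fx': 524.8084112601834, 'fy': 524.8084112601834, 'cx': 313.7568397809272, 'cy': 231.2617257895581, 'position': array([-0.12054452,  0.36347126,  0.84905981]), 'rotation': array([[-0.46071103, -0.66066775,  0.59267484],
       [-0.88754203,  0.34580168, -0.30445089],
       [-0.00380707, -0.66628771, -0.74568505]])}
top {'fx': 463.79098484623734, 'fy': 463.79098484623734, 'cx': 308.75385863868445, 'cy': 237.33175397012747, 'position': array([0.39214204, 0.03631855, 0.91659626]), 'rotation': array([[ 0.01064874, -0.99387108,  0.1100313 ],
       [-0.99979522, -0.00868888,  0.01827603],
       [-0.01720797, -0.11020338, -0.99376008]])}
[ 0.22862032 -0.49997373  0.24778117] 0.017 0.1
```

View pics/scene0.png

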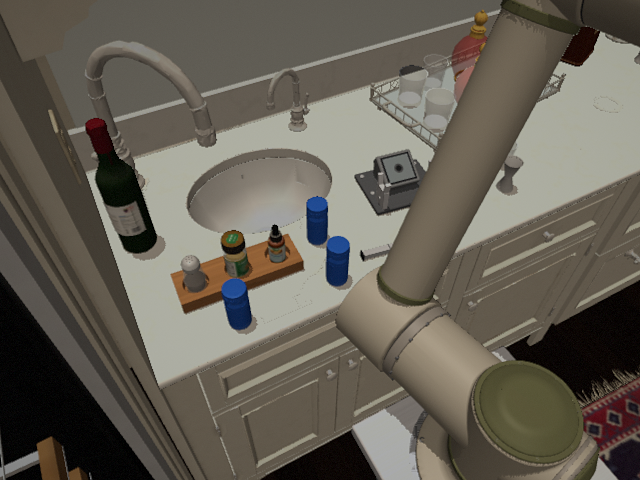

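View pics/top0.png

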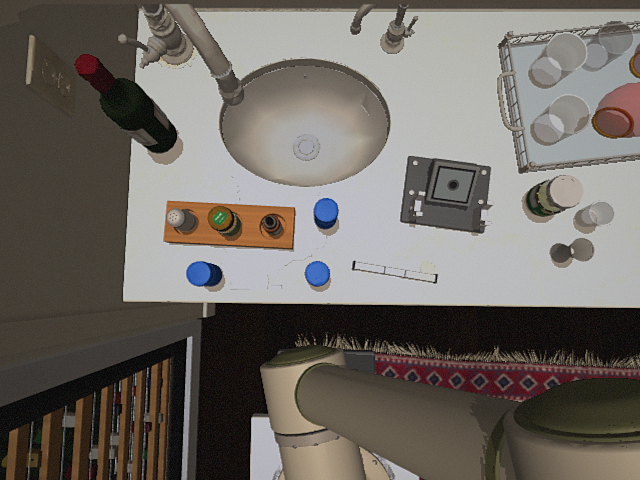

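The top view shows:
- The rack with the salt shaker at (180,217), the brown and green lidded jar at (221,216) and the dropper bottle at (272,223).
- The reader at (447,195) and the guard bar at (395,272).

Things that could be taken for the spice jar are the blue cans at (325,212), (317,272) and (204,273), and the white-lidded green jar at (553,195). I choose (221,216), in the middle well. A close crop will check that and show the reader and bar edges.

Run:
```python
import cv2,numpy as np
im=cv2.imread("pics/top0.png")
a=cv2.resize(im[145:295,345:505],None,fx=5,fy=5,interpolation=cv2.INTER_CUBIC)[:600]
cv2.imwrite("pics/c1.png",cv2.resize(im[145:295,345:505],(640,600),interpolation=cv2.INTER_CUBIC))
cv2.imwrite("pics/c2.png",cv2.resize(im[190:260,155:305],(750,350),interpolation=cv2.INTER_CUBIC))
```

```text
(no output)
```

View pics/c1.png

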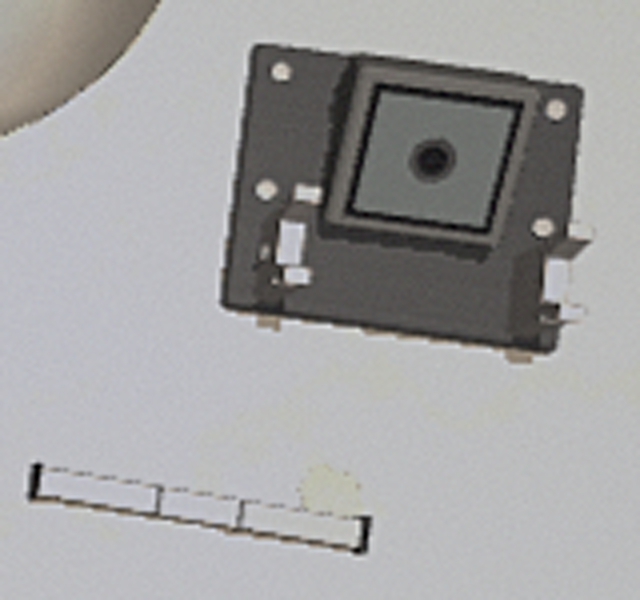

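View pics/c2.png

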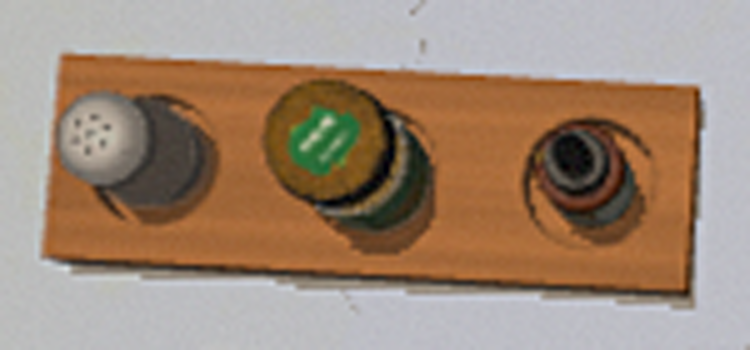

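The first crop shows the foot plate corners (250,46), (582,88), (552,352), (222,308), the lens at (432,159), the fork floors at (290,243) and (558,278), and the bar from (30,481) to (369,534). The second crop confirms the target: a brown lid with a green patch, centre (327,143), in the middle well. The rack top corners are (62,55), (700,88), (688,292), (42,258).

```bash
cat > h.py <<'E'
import numpy as np
from rig import env
def ray(p,z,n="top"):
    c=env.calibration(n); d=c["rotation"]@np.array([(p[0]-c["cx"])/c["fx"],(p[1]-c["cy"])/c["fy"],1.])
    return c["position"]+d*(z-c["position"][2])/d[2]
def proj(P,n):
    c=env.calibration(n); q=c["rotation"].T@(np.array(P)-c["position"]); return q[:2]/q[2]*c["fx"]+[c["cx"],c["cy"]]
E
python3 - <<'E'
from h import *
np.set_printoptions(precision=4,suppress=True)
c1=lambda p:(p[0]/4+345-.4,p[1]/4+145-.4)
c2=lambda p:(p[0]/5+155-.4,p[1]/5+190-.4)
P=[ray(c1(p),.012)[:2] for p in[(250,46),(582,88),(552,352),(222,308)]]
P=np.array(P);yv=(P[0]+P[3]-P[1]-P[2])/2;xv=(P[0]+P[1]-P[2]-P[3])/2
print("plate",np.linalg.norm(xv),np.linalg.norm(yv),np.degrees(np.arctan2(-yv[0],yv[1])),np.degrees(np.arctan2(xv[1],xv[0])),P.mean(0))
u=xv/np.linalg.norm(xv);print("origin",P.mean(0)+.0075*u)
print("lens",ray(c1((432,159)),.055)); f=[ray(c1(p),.060)[:2] for p in[(290,243),(558,278)]]
d=f[0]-f[1];print("forks",f,(f[0]+f[1])/2,np.linalg.norm(d),np.degrees(np.arctan2(-d[0],d[1])))
b=[ray(c1(p),.017)[:2] for p in[(36,481),(365,533)]];d=b[0]-b[1]
print("bar",(b[0]+b[1])/2,np.linalg.norm(d),np.degrees(np.arctan2(-d[0],d[1])))
P=np.array([ray(c2(p),.03)[:2] for p in[(62,55),(700,88),(688,292),(42,258)]]);yv=(P[0]+P[3]-P[1]-P[2])/2
print("rack",P.mean(0),np.linalg.norm(yv),np.degrees(np.arctan2(-yv[0],yv[1])))
print("jar",ray(c2((327,143)),.117))
for z,p in((.102,(103,138)),(.114,(578,157))):print(ray(c2(p),z))
print("blue",[ray(p,.1) for p in[(326,211),(317,272),(200,272)]])
E
```

```text
plate 0.1331097413065679 0.16328153080217725 -7.181076469396458 -7.369213197395458 [ 0.5808 -0.2148]
origin [ 0.5882 -0.2157]
lens [ 0.5903 -0.2177  0.055 ]
forks [array([ 0.5488, -0.1494]), array([ 0.5332, -0.2731])] [ 0.541  -0.2112] 0.124634963795032 -7.16281470160848
bar [ 0.4272 -0.1135] 0.1597398659971352 -8.444948752673977
rack [0.5146 0.2073] 0.2499135474555408 -2.5292198271799613
jar [0.513  0.2066 0.117 ]
[0.5164 0.2901 0.102 ]
[0.5092 0.1189 0.114 ]
blue [array([0.53  , 0.0211, 0.1   ]), array([0.4214, 0.0362, 0.1   ]), array([0.4193, 0.2426, 0.1   ])]
```

Run:
```python
from h import *
s=env.observe();print(s["tool_rot"].round(3),s["grip_width"],s["time_s"],s["ft_force"])
print(np.degrees(np.arctan2(s["tool_rot"][1][1],s["tool_rot"][0][1])))
```

```text
[[ 0.909  0.416 -0.   ]
 [ 0.416 -0.909  0.001]
 [ 0.    -0.001 -1.   ]] 0.08553250543562008 0.1 [-0.16618436 -0.45444761  0.17968443]
-65.43332426432734
```

Request:
jog_arm:
  hand: [0.06,0.06,0.06,0.06,0.06]
  travel:
    - [0.02,0.0387,-0.01]
    - [0.02,0.0387,-0.01]
    - [0.02,0.0387,-0.01]
    - [0.02,0.0387,-0.01]
    - [0.02,0.0387,-0.01]
  yaw: [0.1,0.1,0.1,0.1,0.1]
  grip_force: 40

```text
time_s: 0.72
position: [0.329, -0.3053, 0.1979]
tool_rot: [[0.596, 0.803, -0.0], [0.803, -0.596, 0.0], [0.0, -0.0, -1.0]]
ft_force: [1.1, -0.5, 0.4]
grip_width: 0.0602
gripper_force: 0.0
```

Request:
jog_arm:
  hand: [0.06,0.06,0.06,0.06,0.06]
  travel:
    - [0.02,0.0387,-0.01]
    - [0.02,0.0387,-0.01]
    - [0.02,0.0387,-0.01]
    - [0.02,0.0387,-0.01]
    - [0.018,0.038,-0.01]
  yaw: [0.1,0.1,0.1,0.1,0.095]

```text
time_s: 1.35
position: [0.4271, -0.1125, 0.1479]
tool_rot: [[0.143, 0.99, -0.0], [0.99, -0.143, 0.0], [0.0, -0.0, -1.0]]
ft_force: [0.5, -0.5, 0.6]
grip_width: 0.0603
gripper_force: 0.0
```

Request:
jog_arm:
  hand: [0.04,0.04,0.04,0.04,0.04]
  travel:
    - [0,0,-0.04]
    - [0,0,-0.04]
    - [0,0,-0.03]
    - [0,-0.001,-0.014]
    - [0,0,0]
  yaw: [0,0,0,0,0]

```text
time_s: 1.98
position: [0.4262, -0.1147, 0.0235]
tool_rot: [[0.147, 0.989, -0.002], [0.989, -0.147, 0.001], [0.001, -0.002, -1.0]]
ft_force: [-0.3, -0.1, 0.1]
grip_width: 0.0401
gripper_force: 0.0
```

Request:
jog_arm:
  hand: [0.0,0.0,0.0,0.0,0.0]
  travel:
    - [0,0,0]
    - [0,0,0]
    - [0,0,0]
    - [0,0,0]
    - [0,0,0.02]
  yaw: [0,0,0,0,0]

```text
time_s: 2.6
position: [0.4262, -0.1146, 0.0442]
tool_rot: [[0.147, 0.989, -0.002], [0.989, -0.147, 0.001], [0.001, -0.002, -1.0]]
ft_force: [0.5, 0.8, -1.3]
grip_width: 0.013
gripper_force: 40.7
```

Request:
jog_arm:
  hand: [0.0,0.0,0.0,0.0,0.0]
  travel:
    - [0,0,0.045]
    - [0.02,-0.016,0.041]
    - [0.034,-0.03,0]
    - [0.034,-0.03,0]
    - [0.026,-0.02,0]
  yaw: [0,0,0.01,0.01,0]

```text
time_s: 3.22
position: [0.5416, -0.212, 0.1305]
tool_rot: [[0.127, 0.992, 0.0], [0.992, -0.127, -0.0], [-0.0, 0.0, -1.0]]
ft_force: [-1.0, 0.8, -0.2]
grip_width: 0.0122
gripper_force: 40.8
```

Request:
jog_arm:
  hand: [0.0,0.0,0.0,0.0,0.0]
  travel:
    - [0,0,0]
    - [0,0,0]
    - [0,0,-0.01]
    - [0,0,0]
    - [0,0,0]
  yaw: [0,0,0,0,0]

```text
time_s: 3.85
position: [0.5405, -0.2107, 0.1203]
tool_rot: [[0.127, 0.992, -0.0], [0.992, -0.127, 0.0], [0.0, -0.0, -1.0]]
ft_force: [-0.1, -0.4, -1.2]
grip_width: 0.0125
gripper_force: 40.8
```

Run:
```python
from h import *
import cv2
s=env.observe();print(s["position"])
a=env.get_image("scene")[110:250,300:460,::-1]; b=env.get_image("top")[120:260,375:535,::-1]
f=lambda i:cv2.resize(i,(400,350),interpolation=cv2.INTER_CUBIC)
cv2.imwrite("pics/c3.png",np.hstack([f(a),f(b)]))
```

```text
[ 0.54049786 -0.21069119  0.12033593]
```

View pics/c3.png

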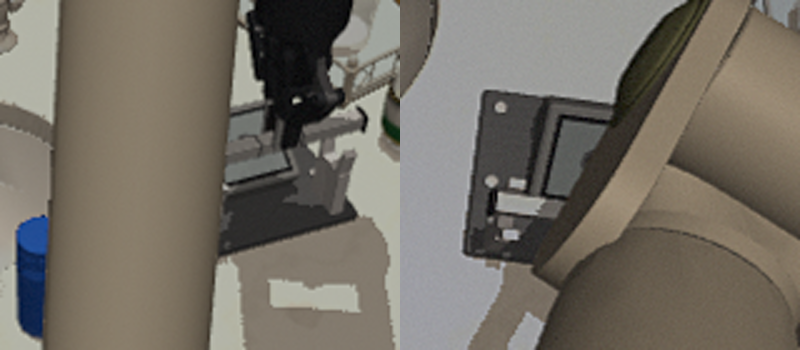

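The bar's left end, at crop pixel (490,203), hangs between the left post's prongs at (517,183) and (510,235). It looks lined up, so I lower it with force readings.

Request:
jog_arm:
  hand: [0.0,0.0,0.0,0.0,0.0]
  travel:
    - [0,0,-0.01]
    - [0,0,-0.01]
    - [0,0,-0.01]
    - [0,0,-0.005]
    - [0,0,0]
  yaw: [0,0,0,0,0]

```text
time_s: 4.58
position: [0.5406, -0.2108, 0.0849]
tool_rot: [[0.127, 0.992, -0.001], [0.992, -0.127, 0.0], [0.0, -0.001, -1.0]]
ft_force: [-0.3, -0.1, -1.6]
grip_width: 0.0128
gripper_force: 40.8
```

Request:
jog_arm:
  hand: [0.0,0.0,0.0,0.0,0.0]
  travel:
    - [0,0,-0.002]
    - [0,0,0]
    - [0,0,0]
    - [0,0,0]
    - [0,0,0]
  yaw: [0,0,0,0,0]

```text
time_s: 5.2
position: [0.5407, -0.2109, 0.0834]
tool_rot: [[0.127, 0.992, 0.0], [0.992, -0.127, -0.0], [-0.0, 0.0, -1.0]]
ft_force: [0.3, -0.2, -2.1]
grip_width: 0.0125
gripper_force: 40.8
```

Request:
jog_arm:
  hand: [0.0,0.0,0.02,0.03,0.035]
  travel:
    - [0,0,-0.0015]
    - [0,0,0]
    - [0,0,0]
    - [0,0,0]
    - [0,0,0]
  yaw: [0,0,0,0,0]

```text
time_s: 5.82
position: [0.5407, -0.2109, 0.0817]
tool_rot: [[0.127, 0.992, -0.0], [0.992, -0.127, 0.0], [0.0, -0.0, -1.0]]
ft_force: [-1.1, 0.1, -0.6]
grip_width: 0.0349
gripper_force: 0.0
```

Request:
jog_arm:
  hand: [0.035,0.035,0.035,0.035,0.035]
  travel:
    - [0,0,0.01]
    - [0,0,0.03]
    - [0,0,0.05]
    - [0,0,0.05]
    - [0,0,0.02]
  yaw: [0,0,0,0,0]

```text
time_s: 6.45
position: [0.5411, -0.2112, 0.2458]
tool_rot: [[0.127, 0.992, 0.005], [0.992, -0.127, -0.003], [-0.002, 0.005, -1.0]]
ft_force: [0.5, 0.3, -0.9]
grip_width: 0.035
gripper_force: 0.0
```

Request:
jog_arm:
  hand: [0.064,0.064,0.064,0.064,0.064]
  travel:
    - [-0.003,0.042,0]
    - [-0.003,0.042,0]
    - [-0.003,0.042,0]
    - [-0.003,0.042,0]
    - [-0.003,0.042,0]
  yaw: [-0.149,-0.149,-0.149,-0.149,-0.149]

```text
time_s: 7.08
position: [0.5254, 0.0005, 0.2426]
tool_rot: [[0.769, 0.639, 0.001], [0.639, -0.769, -0.0], [0.001, 0.001, -1.0]]
ft_force: [0.7, 0.8, -0.5]
grip_width: 0.0638
gripper_force: 0.0
```

Request:
jog_arm:
  hand: [0.064,0.064,0.064,0.064,0.064]
  travel:
    - [-0.003,0.042,0]
    - [-0.003,0.042,0]
    - [-0.003,0.042,0]
    - [-0.003,0.042,0]
    - [0,0.04,0]
  yaw: [-0.149,-0.149,-0.149,-0.149,-0.149]

```text
time_s: 7.7
position: [0.5133, 0.2085, 0.2426]
tool_rot: [[0.999, -0.051, 0.001], [-0.051, -0.999, 0.0], [0.001, -0.0, -1.0]]
ft_force: [0.5, 0.3, 0.4]
grip_width: 0.064
gripper_force: 0.0
```

Run:
```python
from h import *
import cv2
s=env.observe();print(s["position"],s["tool_rot"].round(3),s["time_s"])
a=env.get_image("scene")[120:310,150:430,::-1]; b=env.get_image("top")[140:260,375:535,::-1]
f=lambda i:cv2.resize(i,(400,300),interpolation=cv2.INTER_CUBIC)
cv2.imwrite("pics/c4.png",np.hstack([f(a),f(b)]))
```

```text
[0.51329791 0.20854104 0.24264291] [[ 0.999 -0.051  0.001]
 [-0.051 -0.999  0.   ]
 [ 0.001 -0.    -1.   ]] 7.7
```

View pics/c4.png

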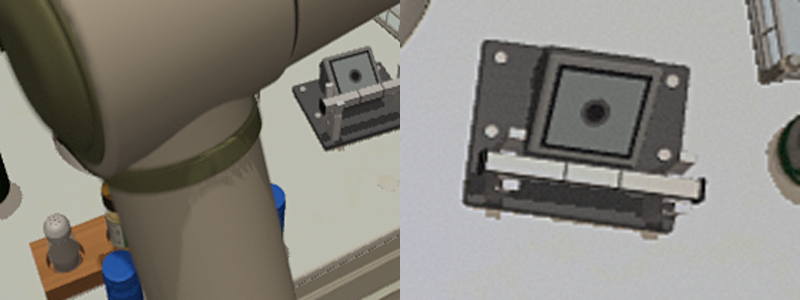

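The bar now lies in both forks, with its ends at crop pixels (485,160) and (703,190), parallel to the foot plate. Next I go down on the jar.

Request:
jog_arm:
  hand: [0.064,0.064,0.064,0.064,0.064]
  travel:
    - [0,-0.0015,-0.05]
    - [0,0,-0.05]
    - [0,0,-0.04]
    - [0,0,-0.02]
    - [0,0,0]
  yaw: [0,0,0,0,0]

```text
time_s: 8.43
position: [0.5133, 0.2049, 0.0812]
tool_rot: [[0.999, -0.046, -0.002], [-0.046, -0.999, -0.001], [-0.002, 0.001, -1.0]]
ft_force: [0.3, 0.1, 0.3]
grip_width: 0.064
gripper_force: 0.0
```

Request:
jog_arm:
  hand: [0.0,0.0,0.0,0.0,0.0]
  travel:
    - [0,0,0]
    - [0,0,0]
    - [0,0,0]
    - [0,0,0]
    - [0,0,0]
  yaw: [0,0,0,0,0]
  grip_force: 25

```text
time_s: 9.05
position: [0.5144, 0.2057, 0.0831]
tool_rot: [[0.999, -0.046, 0.003], [-0.046, -0.999, 0.0], [0.003, -0.0, -1.0]]
ft_force: [0.1, 0.2, 7.8]
grip_width: 0.0433
gripper_force: 24.5
```

Request:
jog_arm:
  hand: [0.0,0.0,0.0,0.0,0.0]
  travel:
    - [0,0,0.02]
    - [0,0,0.03]
    - [0,0,0.02]
    - [0,0,0]
    - [0,0,0]
  yaw: [0,0,0,0,0]

```text
time_s: 9.68
position: [0.5132, 0.2055, 0.1509]
tool_rot: [[0.999, -0.046, -0.002], [-0.046, -0.999, -0.0], [-0.002, 0.0, -1.0]]
ft_force: [0.3, 0.1, -1.4]
grip_width: 0.0438
gripper_force: 26.2
```

Run:
```python
from h import *
def tri(pt,ps):
    A=[];b=[]
    for p,n in((pt,"top"),(ps,"scene")):
        o=env.calibration(n)["position"];d=ray(p,0,n)-o;d/=np.linalg.norm(d);M=np.eye(3)-np.outer(d,d);A.append(M);b.append(M@o)
    return np.linalg.lstsq(np.vstack(A),np.hstack(b),rcond=None)[0].round(3)
print("spout tip",tri((233,95),(206,140)),"bottle",tri((90,65),(97,125)))
print("blue near top front",tri((204,273),(235,287)))
```

```text
spout tip [0.701 0.175 0.203] bottle [0.7   0.356 0.304]
blue near top front [0.419 0.238 0.102]
```

Request:
jog_arm:
  hand: [0.0,0.0,0.0,0.0,0.0]
  travel:
    - [0.02,0,0]
    - [0.03,0,0]
    - [0.029,0,0]
    - [0,0,0]
    - [0,0,-0.02]
  yaw: [0,0,0,0,0]

```text
time_s: 10.3
position: [0.5925, 0.2057, 0.1316]
tool_rot: [[0.999, -0.046, 0.001], [-0.046, -0.999, 0.0], [0.001, -0.0, -1.0]]
ft_force: [-0.7, 0.1, -1.7]
grip_width: 0.0432
gripper_force: 26.1
```

Request:
jog_arm:
  hand: [0.0,0.0,0.0,0.0,0.0]
  travel:
    - [0,0,-0.02]
    - [0,0,-0.02]
    - [0,0,-0.002]
    - [0,0,0]
    - [-0.005,0,0]
  yaw: [0,0,0,0,0]
  grip_force: 20

```text
time_s: 10.92
position: [0.5878, 0.2057, 0.0906]
tool_rot: [[0.999, -0.046, 0.001], [-0.046, -0.999, 0.0], [0.001, -0.0, -1.0]]
ft_force: [0.0, 0.0, -0.8]
grip_width: 0.0431
gripper_force: 26.1
```

Request:
jog_arm:
  hand: [0.0,0.0,0.0,0.0,0.0]
  travel:
    - [-0.004,0,0]
    - [-0.004,0,0]
    - [-0.004,0,0]
    - [-0.004,0,0]
    - [-0.004,0,0]
  yaw: [0,0,0,0,0]

```text
time_s: 11.55
position: [0.568, 0.2057, 0.0902]
tool_rot: [[0.999, -0.046, 0.002], [-0.046, -0.999, 0.0], [0.002, -0.0, -1.0]]
ft_force: [3.0, 1.2, 1.5]
grip_width: 0.0434
gripper_force: 20.3
```

Request:
jog_arm:
  hand: [0.0,0.0,0.0,0.0,0.0]
  travel:
    - [-0.005,0,0]
    - [-0.005,0,0]
    - [-0.005,0,0]
    - [-0.005,0,0]
    - [-0.004,0,0]
  yaw: [0,0,0,0,0]

```text
time_s: 12.18
position: [0.5432, 0.2055, 0.0897]
tool_rot: [[0.999, -0.046, -0.0], [-0.046, -0.999, -0.0], [-0.0, 0.0, -1.0]]
ft_force: [2.0, -0.3, -1.3]
grip_width: 0.043
gripper_force: 20.6
```

Request:
jog_arm:
  hand: [0.0,0.0,0.0,0.0,0.0]
  travel:
    - [0,0,0]
    - [0,0,0]
    - [0,0,0]
    - [0,0,0]
    - [0,0,0]
  yaw: [0,0,0,0,0]
  grip_force: 50

```text
time_s: 12.8
position: [0.5436, 0.2056, 0.0897]
tool_rot: [[0.999, -0.046, -0.0], [-0.046, -0.999, -0.0], [-0.0, 0.0, -1.0]]
ft_force: [1.0, 0.2, -1.1]
grip_width: 0.0429
gripper_force: 50.7
```

Request:
jog_arm:
  hand: [0.0,0.0,0.0,0.0,0.0]
  travel:
    - [0,0,0.03]
    - [0,0,0.05]
    - [0,0,0.05]
    - [0,0,0.04]
    - [0,-0.03,0]
  yaw: [0,0,0,0,0]

```text
time_s: 13.42
position: [0.5442, 0.1766, 0.263]
tool_rot: [[0.999, -0.044, 0.006], [-0.044, -0.999, 0.001], [0.006, -0.001, -1.0]]
ft_force: [-0.6, 0.4, -2.2]
grip_width: 0.0429
gripper_force: 51.1
```

Request:
jog_arm:
  hand: [0.0,0.0,0.0,0.0,0.0]
  travel:
    - [-0.005,-0.04,0]
    - [-0.005,-0.04,0]
    - [-0.005,-0.04,0]
    - [-0.005,-0.04,0]
    - [-0.005,-0.04,0]
  yaw: [-0.02,-0.02,-0.02,-0.02,0]

```text
time_s: 14.05
position: [0.5181, -0.0255, 0.2597]
tool_rot: [[0.992, -0.126, -0.001], [-0.126, -0.992, 0.0], [-0.001, -0.0, -1.0]]
ft_force: [0.5, -0.5, -0.8]
grip_width: 0.0426
gripper_force: 51.1
```

Request:
jog_arm:
  hand: [0.0,0.0,0.0,0.0,0.0]
  travel:
    - [-0.005,-0.04,0]
    - [-0.005,-0.04,0]
    - [-0.005,-0.04,0]
    - [-0.001,-0.04,0]
    - [0,-0.021,0]
  yaw: [0,0,0,0,0]

```text
time_s: 14.68
position: [0.5023, -0.2068, 0.2596]
tool_rot: [[0.992, -0.127, -0.001], [-0.127, -0.992, 0.001], [-0.001, -0.0, -1.0]]
ft_force: [-0.6, -0.1, 0.1]
grip_width: 0.0429
gripper_force: 51.1
```

Run:
```python
from h import *
import cv2
s=env.observe();print(s["position"],s["tool_rot"].round(3),s["time_s"],s["grip_width"])
A=env.get_image("scene")[...,::-1]; B=env.get_image("top")[...,::-1]
cv2.imwrite("pics/s5.png",A);cv2.imwrite("pics/t5.png",B)
f=lambda i:cv2.resize(i,(400,400),interpolation=cv2.INTER_CUBIC)
print(proj(s["position"],"scene"),proj(s["position"],"top"))
cv2.imwrite("pics/c5.png",np.hstack([f(A[60:220,320:480]),f(B[120:280,360:520])]))
```

```text
[ 0.50234266 -0.20684848  0.25955677] [[ 0.992 -0.127 -0.001]
 [-0.127 -0.992  0.001]
 [-0.001 -0.    -1.   ]] 14.675 0.042883912461047016
[432.06247931 115.89196153] [488.19654325 212.75682012]
```

View pics/c5.png

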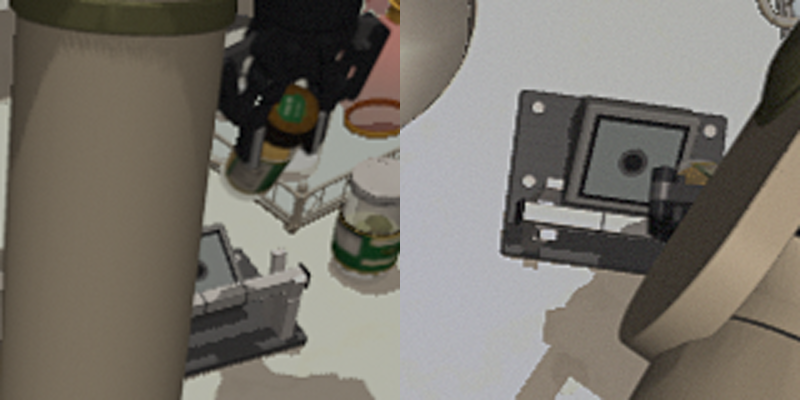

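The jar is held tilted: the lid patch is at crop pixel (293,107), facing the robot, and the bottom is near (250,180), facing the glass. A larger crop is needed to measure the tilt.

Run:
```python
import cv2
A=cv2.imread("pics/s5.png")[85:150,400:465]
cv2.imwrite("pics/c6.png",cv2.resize(A,(585,585),interpolation=cv2.INTER_CUBIC))
```

```text
(no output)
```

View pics/c6.png

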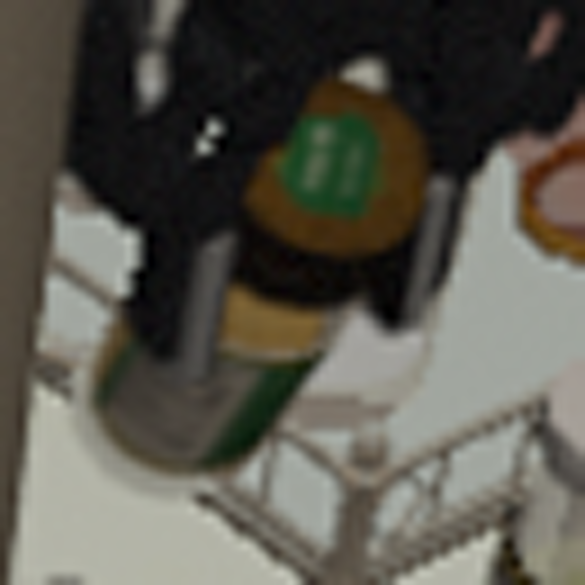

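The crop shows the lid disc centred at (337,168). The jar bottom's outline has its left extreme at x≈79 and its lowest point at y≈492. I solve for the jar's bottom point and tilt in the gripper's plane from these.

```bash
cat > m.py <<'E'
from h import *
from scipy.optimize import least_squares
G0=np.array([.5023,-.2068,.2596]); u=np.array([.992,-.127,0]); v=np.array([.127,.992,0]); z=np.array([0,0,1.])
O=np.array([.589,-.2165,0]); gc=O+.055*z; n=-.5*u+.866*z; gx=.866*u+.5*z
t=np.linspace(0,2*np.pi,200)
def model(p):
    a=-np.sin(p[2])*u+np.cos(p[2])*z; e=np.cos(p[2])*u+np.sin(p[2])*z
    B=G0+p[0]*u+p[1]*z+p[3]*v
    r=np.array([proj(B+.022*(np.cos(k)*e+np.sin(k)*v),"scene") for k in t]); l=np.array([proj(B+.105*a+.022*(np.cos(k)*e+np.sin(k)*v),"scene") for k in t])
    return B,a,r,l
s9=lambda p:np.array(p)/9+[400-.45,85-.45]
E
python3 - <<'E'
from m import *
lc=s9((337,168)); bl=s9((79,492)); lr=s9((428,258))
def f(p):
    B,a,r,l=model(p); return np.r_[(l.max(0)+l.min(0))/2-lc, r[:,0].min()-bl[0], r[:,1].max()-bl[1], .1*p[3]/.002]
q=least_squares(f,[.036,-.06,.52,0]).x; B,a,r,l=model(q)
print("tilt",np.degrees(q[2]),"off",q,"res",f(q).round(2),"lid ext",l.min(0),l.max(0),"meas",s9((247,80)),lr)
h=np.linalg.norm(q[:2]);print("h",h)
d=B-gc;print("glass frame",d@gx,d@v,d@n)
tgt=gc+.1*n;print("move",tgt-B,"B",B)
for th in(24,27,30,33,36):
    B,a,r,l=model([.072*np.sin(np.radians(th)),.002-.072*np.cos(np.radians(th)),np.radians(th),0]);print(th,(l.max(0)+l.min(0))/2-lc,r[:,0].min()-bl[0],r[:,1].max()-bl[1])
E
```

```text
Traceback (most recent call last):
  File "m.py", line 9, in model
    r=np.array([proj(B+.022*(np.cos(k)*e+np.sin(k)*v),"scene") for k in t]); l=np.array([proj(B+.105*a+.022*(np.cos(k)*e+np.sin(k)*v),"scene") for k in t])
                ~~~~^^^^^^^^^^^^^^^^^^^^^^^^^^^^^^^^^^^^^^^^^^
  File "h.py", line 7, in proj
    c=env.calibration(n); q=c["rotation"].T@(np.array(P)-c["position"]); return q[:2]/q[2]*c["fx"]+[c["cx"],c["cy"]]
ValueError: time passes only in moves, steps and waits
```

```bash
cat > m.py <<'E'
from h import *
np.set_printoptions(precision=4,suppress=True)
G=np.array([.5023,-.2068,.2596]); u=np.array([.992,-.127,0]); v=np.array([.127,.992,0]); z=np.array([0,0,1.])
gc=np.array([.5895,-.2168,.055]); n=-.5*u+.866*z; gx=.866*u+.5*z
c=env.calibration("scene")
def onplane(p):
    px=np.array(p)/9+[400-.45,85-.45]
    d=c["rotation"]@np.array([(px[0]-c["cx"])/c["fx"],(px[1]-c["cy"])/c["fy"],1.]); o=c["position"]
    return o+d*((G-o)@v)/(d@v)
L=onplane((337,168)); B=onplane((165,407)); a=L-B
print("L",L-G,"B",B-G,"len",np.linalg.norm(a),"tilt",np.degrees(np.arctan2(-a@u,a@z)))
print("G off axis",np.cross(a/np.linalg.norm(a),G-.0*z-B)@v,"h",(G-B)@a/np.linalg.norm(a))
d=B-gc;print("glass",d@gx,d@v,d@n,"move",gc+.1*n-B)
E
python3 m.py
```

```text
L [-0.0073  0.0009  0.0327] B [ 0.038  -0.0049 -0.0594] len 0.10286649919826678 tilt 26.403201965189055
G off axis -0.00793472772206623 h 0.0702625214950651
glass 0.029799050676572347 -0.0011544000000000608 0.15044746806246725 move [-0.0004  0.0012 -0.0586]
```

```bash
cat >> m.py <<'E'
def r(p):
    px=np.array(p)/9+[400-.45,85-.45]; return c["rotation"]@np.array([(px[0]-c["cx"])/c["fx"],(px[1]-c["cy"])/c["fy"],1.])
for p,q in (((345,300),(250,455)),((410,225),(258,455)),((395,240),(250,455))):
    a=np.cross(np.cross(r(p),r(q)),v); a*=np.sign(a[2]); print("side tilt",np.degrees(np.arctan2(-a@u,a@z)))
E
python3 m.py | grep side
python3 - <<'E'
import cv2,numpy as np
A=cv2.imread("pics/s5.png"); hsv=cv2.cvtColor(A,cv2.COLOR_BGR2HSV)
m=cv2.inRange(hsv,(45,80,15),(85,255,200))[110:150,400:450]
for y in range(40):
    x=np.where(m[y])[0]
    if len(x): print(y+110,x.min()+400,x.max()+400,end="; ")
E
```

```text
side tilt 21.763243245079686
side tilt 23.209323029219927
side tilt 23.71694766234594
126 430 433; 127 429 432; 128 428 432; 129 428 431; 130 427 430; 131 426 429; 132 426 429; 133 425 428; 134 425 427; 135 424 425;
```

The estimates give a tilt of about 22–27°, which is inside the tolerance but on the low side. There is plenty of time, so I go back to the rack's rear edge and press 5 mm further.

Request:
jog_arm:
  hand: [0.0,0.0,0.0,0.0,0.0]
  travel:
    - [0.006,0.043,0]
    - [0.006,0.043,0]
    - [0.006,0.043,0]
    - [0.006,0.043,0]
    - [0.006,0.043,0]
  yaw: [0.02,0.02,0.02,0.02,0]

```text
time_s: 15.4
position: [0.5322, 0.0125, 0.2599]
tool_rot: [[0.999, -0.045, -0.0], [-0.045, -0.999, 0.001], [-0.0, -0.001, -1.0]]
ft_force: [0.2, -0.1, -1.3]
grip_width: 0.0424
gripper_force: 51.2
```

Request:
jog_arm:
  hand: [0.0,0.0,0.0,0.0,0.0]
  travel:
    - [0.006,0.043,0]
    - [0.006,0.043,0]
    - [0.006,0.043,0]
    - [0.006,0.043,0]
    - [0.004,0.0255,0]
  yaw: [0,0,0,0,0]

```text
time_s: 16.02
position: [0.5596, 0.2104, 0.2597]
tool_rot: [[0.999, -0.043, -0.001], [-0.043, -0.999, 0.001], [-0.001, -0.0, -1.0]]
ft_force: [-0.1, -0.3, -1.2]
grip_width: 0.0426
gripper_force: 51.2
```

Request:
jog_arm:
  hand: [0.0,0.0,0.0,0.0,0.0]
  travel:
    - [0,0,-0.05]
    - [0,0,-0.05]
    - [0,0,-0.04]
    - [0,0,-0.03]
    - [0,0,0]
  yaw: [0,0,0,0,0]

```text
time_s: 16.65
position: [0.5589, 0.208, 0.0881]
tool_rot: [[0.999, -0.045, -0.005], [-0.045, -0.999, -0.0], [-0.005, 0.001, -1.0]]
ft_force: [0.2, -0.0, -1.0]
grip_width: 0.0425
gripper_force: 51.1
```

Request:
jog_arm:
  hand: [0.0,0.0,0.0,0.0,0.0]
  travel:
    - [-0.004,0,0]
    - [-0.004,0,0]
    - [-0.003,0,0]
    - [-0.002,0,0]
    - [-0.001,0,0]
  yaw: [0,0,0,0,0]
  grip_force: 20

```text
time_s: 17.27
position: [0.5466, 0.2071, 0.09]
tool_rot: [[0.999, -0.046, 0.0], [-0.046, -0.999, 0.0], [0.0, -0.0, -1.0]]
ft_force: [-0.1, 0.5, -1.0]
grip_width: 0.0429
gripper_force: 51.1
```

Request:
jog_arm:
  hand: [0.0,0.0,0.0,0.0,0.0]
  travel:
    - [-0.002,0,0]
    - [-0.002,0,0]
    - [-0.002,0,0]
    - [-0.001,0,0]
    - [0,0,0]
  yaw: [0,0,0,0,0]

```text
time_s: 17.9
position: [0.5409, 0.2071, 0.0904]
tool_rot: [[0.999, -0.046, 0.004], [-0.046, -0.999, 0.0], [0.004, -0.001, -1.0]]
ft_force: [4.6, -0.1, -0.8]
grip_width: 0.0428
gripper_force: 51.0
```

Request:
jog_arm:
  hand: [0.0,0.0,0.0,0.0,0.0]
  travel:
    - [0,0,0]
    - [0,0,0]
    - [0,0,0]
    - [0,0,0.03]
    - [0,0,0.05]
  yaw: [0,0,0,0,0]
  grip_force: 50

```text
time_s: 18.52
position: [0.5385, 0.2069, 0.1692]
tool_rot: [[0.999, -0.046, -0.005], [-0.046, -0.999, -0.001], [-0.005, 0.001, -1.0]]
ft_force: [0.7, -0.7, -0.9]
grip_width: 0.0423
gripper_force: 51.1
```

Request:
jog_arm:
  hand: [0.0,0.0,0.0,0.0,0.0]
  travel:
    - [0,0,0.05]
    - [0,-0.02,0.033]
    - [-0.005,-0.04,0]
    - [-0.005,-0.04,0]
    - [-0.005,-0.04,0]
  yaw: [0,0,-0.02,-0.02,-0.02]

```text
time_s: 19.15
position: [0.5238, 0.0661, 0.2527]
tool_rot: [[0.994, -0.106, -0.001], [-0.106, -0.994, 0.0], [-0.001, -0.0, -1.0]]
ft_force: [0.7, -0.1, -1.2]
grip_width: 0.0426
gripper_force: 51.2
```

Request:
jog_arm:
  hand: [0.0,0.0,0.0,0.0,0.0]
  travel:
    - [-0.005,-0.045,0]
    - [-0.005,-0.045,0]
    - [-0.005,-0.045,0]
    - [-0.003,-0.045,0]
    - [0,-0.045,0]
  yaw: [-0.02,0,0,0,0]

```text
time_s: 19.77
position: [0.5059, -0.159, 0.2527]
tool_rot: [[0.992, -0.126, -0.001], [-0.126, -0.992, 0.001], [-0.001, -0.001, -1.0]]
ft_force: [0.3, 0.2, -1.8]
grip_width: 0.0428
gripper_force: 51.2
```

Request:
jog_arm:
  hand: [0.0,0.0,0.0,0.0,0.0]
  travel:
    - [0,-0.03,0]
    - [0,-0.018,0]
    - [0,0,0]
    - [0,0,0]
    - [0,0,0]
  yaw: [0,0,0,0,0]

```text
time_s: 20.4
position: [0.5067, -0.2048, 0.253]
tool_rot: [[0.992, -0.125, 0.0], [-0.125, -0.992, 0.0], [-0.0, -0.0, -1.0]]
ft_force: [0.1, -0.5, -1.1]
grip_width: 0.0426
gripper_force: 51.2
```

Run:
```python
from h import *
import cv2
s=env.observe();print(s["position"],s["tool_rot"].round(3),s["time_s"],proj(s["position"],"scene"))
A=env.get_image("scene")[...,::-1]; cv2.imwrite("pics/s7.png",A)
cv2.imwrite("pics/c7.png",cv2.resize(A[85:150,400:465],(585,585),interpolation=cv2.INTER_CUBIC))
```

```text
[ 0.50674016 -0.20480363  0.25296124] [[ 0.992 -0.125  0.   ]
 [-0.125 -0.992  0.   ]
 [-0.    -0.    -1.   ]] 20.4 [429.212881   117.86199421]
```

View pics/c7.png

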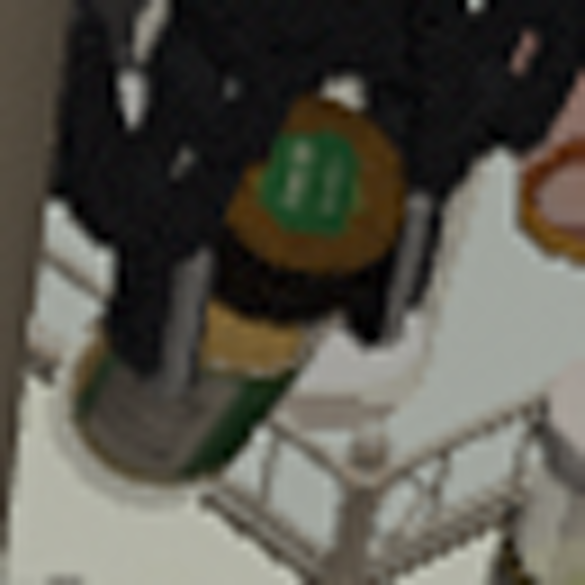

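The lid centre is at (315,183). The bottom outline's left extreme is at x≈53 and its lowest point at y≈507, so the bottom centre is about (137,423). The finger midpoint is near (300,297).

```bash
sed -i 's/^G=.*\]); u/G=np.array([.5067,-.2048,.2530]); u/; s/(337,168)/(315,183)/; s/(165,407)/(137,423)/; s/((345,300),(250,455))/((318,325),(228,470))/; s/((410,225),(258,455))/((388,240),(232,470))/; s/((395,240),(250,455))/((375,250),(222,475))/' m.py
cat >> m.py <<'E'
F=onplane((300,297));print("finger mid-G",F-G)
sh=np.array([26,0])
for s in (0,1):
    L=onplane(np.array((315,183))-s*sh);B=onplane(np.array((137,423))-s*sh);a=L-B;print(s,L-G,B-G,np.linalg.norm(a),np.degrees(np.arctan2(-a@u,a@z)),"target G",G+gc+.1*n-B)
E
python3 m.py
```

```text
L [-0.0086  0.0011  0.0345] B [ 0.04   -0.0051 -0.0609] len 0.10726441999866126 tilt 27.174813247866332
G off axis -0.008054394674040967 h 0.0725797141129684
glass 0.031015001025947564 0.0013884000000000736 0.14040977525103757 move [-0.0068 -0.0005 -0.0505]
side tilt 22.179931611822386
side tilt 23.924613893362515
side tilt 24.05411881479753
finger mid-G [-0.0112  0.0014  0.0084]
0 [-0.0086  0.0011  0.0345] [ 0.04   -0.0051 -0.0609] 0.10726441999866126 27.174813247866332 target G [ 0.4999 -0.2053  0.2025]
1 [ 0.0002 -0.      0.0288] [ 0.0503 -0.0064 -0.0684] 0.1094849746039922 27.472795161796245 target G [ 0.4896 -0.204   0.21  ]
```

The current view looks mostly along the tilt plane, so it measures the tilt poorly. I turn the hand 60° for a side view before the final approach.

Request:
jog_arm:
  hand: [0.0,0.0,0.0,0.0,0.0]
  travel:
    - [0,0,0.01]
    - [0,0,0.01]
    - [0,0,0]
    - [0,0,0]
    - [0,0,0]
  yaw: [0.15,0.15,0.15,0.15,0.15]

```text
time_s: 21.08
position: [0.5067, -0.2053, 0.2729]
tool_rot: [[0.808, 0.589, 0.0], [0.589, -0.808, 0.0], [0.0, 0.0, -1.0]]
ft_force: [0.2, -1.0, -1.6]
grip_width: 0.0426
gripper_force: 51.2
```

Request:
jog_arm:
  hand: [0.0,0.0,0.0,0.0,0.0]
  travel:
    - [0,0,0]
    - [0,0,0]
    - [0,0,0]
    - [0,0,0]
    - [0,0,0]
  yaw: [0.15,0.15,0,0,0]

```text
time_s: 21.7
position: [0.5067, -0.2058, 0.2728]
tool_rot: [[0.604, 0.797, 0.0], [0.797, -0.604, -0.0], [-0.0, 0.0, -1.0]]
ft_force: [0.4, 0.6, -1.2]
grip_width: 0.0427
gripper_force: 51.2
```

Run:
```python
from h import *
import cv2
s=env.observe();print(s["position"],s["tool_rot"].round(4),s["time_s"],proj(s["position"],"scene"))
A=env.get_image("scene")[...,::-1]; cv2.imwrite("pics/s8.png",A)
cv2.imwrite("pics/c8.png",cv2.resize(A[80:150,390:460],(600,600),interpolation=cv2.INTER_CUBIC))
```

```text
[ 0.50668898 -0.20580629  0.27283517] [[ 0.6039  0.797   0.    ]
 [ 0.797  -0.6039 -0.    ]
 [-0.      0.     -1.    ]] 21.7 [431.38675906 108.8719735 ]
```

View pics/c8.png

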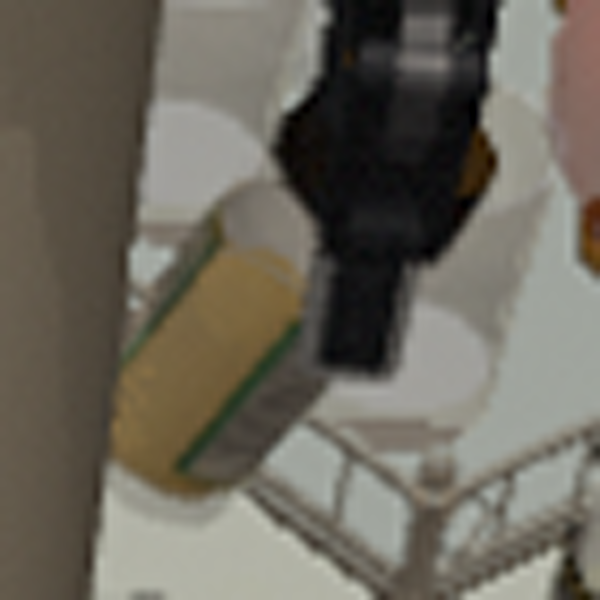

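The side view shows the label's stripe edges, which run parallel to the jar axis, from (185,468) to (300,325) and from (130,355) to (218,235). The silhouette lines run through (330,385)/(250,480) and (215,205)/(130,310), and the bottom's lowest point is near (175,525).

Run:
```python
from h import *
np.set_printoptions(precision=4,suppress=True)
G=np.array([.5067,-.2058,.2728]); u=np.array([.604,.797,0]); v=np.array([-.797,.604,0]); z=np.array([0,0,1.]); c=env.calibration("scene"); o=c["position"]
def r(p):
    px=np.array(p)/8.571+[390-.45,80-.45]; return c["rotation"]@np.array([(px[0]-c["cx"])/c["fx"],(px[1]-c["cy"])/c["fy"],1.])
def tl(p,q):
    a=np.cross(np.cross(r(p),r(q)),v); a*=np.sign(a[2]); return np.degrees(np.arctan2(-a@u,a@z))
for p,q in (((185,468),(300,325)),((130,355),(218,235)),((250,480),(330,385)),((130,310),(215,205))): print("tilt",tl(p,q))
def on(p):
    d=r(p); return o+d*((G-o)@v)/(d@v)
# mid axis line point, nearest TCP along normal
for P in ((358.7-38*.77,251.5-38*.64),): X=on(P)-G; print("axis pt rel G: u,z",X@u,X@z)
# bottom tilt sensitivity: predicted lowest pixel of the bottom rim for tilt, h
for th in(22,25,28,31):
    T=np.radians(th); a=-np.sin(T)*u+np.cos(T)*z; e=np.cos(T)*u+np.sin(T)*z
    B=G+.008*u-.0715*a; k=np.linspace(0,6.283,90)[:,None]
    Q=(B+.022*(np.cos(k)*e+np.sin(k)*v)-o)@c["rotation"]; px=Q[:,:2]/Q[:,2:]*c["fx"]+[c["cx"],c["cy"]]; m=((px-[389.55,79.55])*8.571); i=m[:,1].argmax(); print(th,m[i],"right ext")
```

```text
tilt 25.188510684720153
tilt 23.910560190455186
tilt 25.841120642852278
tilt 26.748673231948214
axis pt rel G: u,z 0.007081508193515642 0.005422061399882938
22 [197.6967 551.5364] right ext
25 [186.9986 546.6456] right ext
28 [171.4071 541.2153] right ext
31 [160.733  535.2559] right ext
```

The tilt is about 25.5°, inside the 10° tolerance, and the bottom centre sits about (39 mm forward, 60 mm down) from the TCP. I turn back and make the final approach to TCP (0.501, -0.2055, 0.202).

Request:
jog_arm:
  hand: [0.0,0.0,0.0,0.0,0.0]
  travel:
    - [0,0,0]
    - [0,0,0]
    - [0,0,0]
    - [0,0,0]
    - [0,0,0]
  yaw: [-0.15,-0.15,-0.15,-0.15,-0.15]

```text
time_s: 22.38
position: [0.5067, -0.2059, 0.2728]
tool_rot: [[0.986, 0.167, -0.0], [0.167, -0.986, 0.0], [-0.0, -0.0, -1.0]]
ft_force: [-0.1, 0.4, -0.8]
grip_width: 0.0429
gripper_force: 51.2
```

Request:
jog_arm:
  hand: [0.0,0.0,0.0,0.0,0.0]
  travel:
    - [-0.003,0,0]
    - [-0.0025,0,0]
    - [0,0,-0.02]
    - [0,0,-0.02]
    - [0,0,-0.015]
  yaw: [-0.15,-0.15,0,0,0]

```text
time_s: 23.0
position: [0.501, -0.2058, 0.217]
tool_rot: [[0.992, -0.127, -0.001], [-0.127, -0.992, 0.0], [-0.001, -0.0, -1.0]]
ft_force: [-0.0, -0.5, -1.7]
grip_width: 0.0428
gripper_force: 51.2
```

Request:
jog_arm:
  hand: [0.0,0.0,0.0,0.0,0.0]
  travel:
    - [0,0,-0.01]
    - [0,0,-0.006]
    - [0,0,0]
    - [0,0,0]
    - [0,0,0]
  yaw: [0,0,0,0,0]

```text
time_s: 23.62
position: [0.5013, -0.206, 0.2022]
tool_rot: [[0.992, -0.126, 0.001], [-0.126, -0.992, -0.0], [0.001, 0.0, -1.0]]
ft_force: [0.6, 0.3, 0.0]
grip_width: 0.0427
gripper_force: 51.2
```

Request:
jog_arm:
  hand: [0.0,0.0,0.0,0.0,0.0]
  travel:
    - [0,0,0]
    - [0,0,0]
    - [0,0,0]
    - [0,0,0]
    - [0,0,0]
  yaw: [0,0,0,0,0]

```text
time_s: 24.25
position: [0.5012, -0.2059, 0.2018]
tool_rot: [[0.992, -0.126, 0.0], [-0.126, -0.992, 0.0], [0.0, -0.0, -1.0]]
ft_force: [-0.3, -0.0, -1.2]
grip_width: 0.0427
gripper_force: 51.2
```

The hand is on target and still, and the bar has not been touched since it was placed. I hand in the job.

```bash
python3 -c "
from rig import env
print(env.close_job())"
```

```text
the job is handed in; nothing more can be done
None
```

I handed the job in at 24 s with the bar resting in both forks and the jar held over the glass. By my measurements it is centred, about 10 cm from the glass, and tilted about 25.5° (4–5° from square, limit just under 10°); I took no camera check at the final pose, and the hand-in gave no verdict.

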